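# Push a used culture dish under the spring flap of a disposal chute

### The job

Dispose of the red culture dish that lies on the deck of the white chute: with one fingertip hold the orange pedal beside the deck down so that the spring-closed flap stays up, and with the other fingertip gently push the dish along the deck under the flap until it drops into the well. Then let go of the pedal so that the flap shuts over the dish. Only push the dish, never lift it, and leave the other things on the worktop alone.

Things in the scene. Friction and masses are not known exactly. Their poses are not given: they have to be found in the camera images.
- chute: White disposal chute, fixed. Origin: worktop level, centre line of the deck, plane of the flap's front; x = push direction, y left, z up. A flat deck 75 mm high runs from x = -160 mm to 0, where it ends at a well. It is 66 mm wide between two guide rails (y = +-33 to 38 mm, 10 mm above the deck). A tall microscope stands well to its right.
- well (a point): Middle of the well's floor, behind the deck's end: 92 mm long (chute x = 0 to 92 mm), 66 mm wide, floor 69 mm below the deck, walls to 18 mm above the deck. A lid covers it.
- flap (a joint): Spring-closed flap (clear lid, orange skirt, orange pedal in one piece), rad: 0 shut, 0.8 stop; grows as the pedal is pressed down, which raises lid and skirt. The dish passes from 0.42. A tip pressing the pedal down to 9 mm above deck level gives about 0.42, to 4 mm 0.6, to deck level 0.75. Holding it takes 4 to 8 N; let go, it springs shut.
- flap_hinge (a point): Front end of the hinge axis, which runs along the chute's x, at chute x = 0, y = +45 mm, 20 mm above the deck. Pedal left of it, lid and skirt right. Hinge lugs at x = 37 to 85 mm rise 26 mm above the deck. At joint 0.6 the lid's right edge stands 68 mm above the deck, only at chute x > 0.
- pedal_mid (a point): Middle of the top face of the orange pedal: plate 185 mm long (chute x = -155 to +30 mm), 36 mm wide, left of the deck. Hinged along its length: a tip holding it down may slide along x, the angle unchanged. Shut, it slopes up to the left by 0.6 rad, chute y = 60 to 90 mm; at joint 0.6 it is level, y = 53 to 89 mm, 4 mm above the deck.
- mouth (a point): Point on the deck's end edge, on the centre line, 75 mm above the worktop. When shut, the flap's orange skirt (chute x = 0 to 4 mm) hangs here to 1 mm above the deck and blocks the dish.
- dish: Red petri dish with lid, 60 mm across, 12 mm high, 22 g, loose, flat on the deck between the rails. Origin: centre of its underside. It starts with its centre at chute x = -85 to -50 mm and tips into the well once its centre is past the deck's end.
- spare_dish: Yellow petri dish on the worktop, 62 mm across, 12 mm high; leave alone. Origin: centre of underside.
- bench_timer: White timer, 52 x 62 x 34 mm; leave alone. Origin: centre of underside.
- small_bottle: Small brown bottle with black cap, 26 mm across, 62 mm high; leave alone. Origin: centre of underside.
- blue_jar: White jar with blue cap, 46 mm across, 70 mm high; leave alone. Origin: centre of underside.
Things that resemble listed ones, but are neither listed nor needed, are in the scene too. There is more than one size of the dish; the job needs the smallest.

How it is judged (in metres and radians):
On the way, in this order (a step that is already met when the one before it is completed fails the run):
1. the flap is held open with the dish still in front of it (value of joint flap above 0.3 rad and x of dish in the frame of chute below -0.02 m and contact force between the fingers and chute above 0.3 N), for 0.2 s.
2. the dish is pushed through under the flap while a finger holds the flap open (x of dish in the frame of chute above -0.005 m and value of joint flap above 0.25 rad and contact force between the fingers and chute above 0.3 N).
At the end, for the whole second after the job is handed in: The red dish is in the well, lying or leaning (its origin more than 20 mm below the deck, between the well's front and back walls and within the well's width) and the flap is shut (joint below 0.06 rad) (x of dish in the frame of chute between -0.005 and 0.095 m and y of dish in the frame of chute between -0.033 and 0.033 m and height (world z) of dish below 0.055 m and value of joint flap below 0.06 rad); the robot touches nothing.
It fails at once if the dish is lifted more than 12 mm off the deck (height (world z) of dish above 0.087 m).
It fails at once if the dish is pushed or squeezed harder than 15 N (contact force between the fingers and dish above 15 N).
It fails at once if the yellow dish, timer, bottle or jar is moved more than 15 mm (distance of any of spare_dish, bench_timer, small_bottle, blue_jar from where it was at the start of the episode above 0.015 m).
It also fails if it takes over 40 s, if anything falls off the work surface, if the arm or the gripper's body presses on something with over 40 N, if the wrist force passes 120 N, or if a joint passes its speed limit or range.

### The arm

A 6-joint arm with a two-finger parallel gripper is mounted at the origin on a cart in front of the work surface, level with it; the furniture and walls round the work are solid. World frame = base frame: x ahead of the robot, y to its left, z up, the work surface at z = 0. Lengths are in mm, angles in rad, forces in N, time in s.
With the tool pointing down it reaches from about 275 to 750 mm from the base axis. Payload 10.2 kg.
Tool frame: the origin (TCP) lies between the finger pads; the fingertips stand 17 mm ahead of it and the grasp point (between the pads) lies 2 mm behind it; z points along the fingers, y is the line along which they close (so a half turn about z gives the same grasp; the last joint's range is limited). The gripper opens to 85 mm and grips with 20 to 120 N. Pads are 22 mm wide; open, the fingers measure 114 mm over their backs; the gripper's body (76 mm by 85 mm) begins 54 mm behind the grasp point. The pads swing forward as they close: fully open they stand 13 mm farther back than shut.
Start: joints at [-1.547, 0.313, 1.498, -0, 1.331, -0.223], TCP at [128.245, -509.102, 248.294] pointing down, gripper open.
Joint ranges: [-2.94, 2.94], [-0.97, 2.17], [0.19, 2.56], [-1.23, 4.37], [0.02, 3.11], [-2.88, 2.88]. Speed limits (rad/s): [2.39, 2.39, 3.01, 3.14, 3.14, 3.14].

### API

Orientations are given as a unit quaternion [w, x, y, z].
In Python, from rig import * gives the robot as it stands.
- The arm moves only by the tool step_arm, never from a script. Its argument "commands" is text: rows parted by semicolons, each of 7 numbers parted by spaces: the opening, from 0 (shut) to 1 (fully open), then the shift along the tool's x, y, z in cm, then the turn, a rotation vector about the tool's x, y, z in rad. In form: hand x y z rx ry rz; .... A call has 1 to 20 rows; each row is the pose to reach, as a shift and turn from the pose commanded when the call began, along the tool's axes at that moment; what a row does not reach only later rows make up. A row lasts 1/12 s, in which the tool goes at most 41.7 mm and 7.16 degrees, less where a joint would pass 70% of its speed; a pose out of reach is approached as far as the arm can. A call with a gripper value outside its range is refused whole. The fingers move at their own pace and stop on an object; "newtons" is the grip in N (left out, the last holds). Time passes only in rows, so rows that repeat a pose let the fingers close. It gives the time, the measured TCP pose, the force, the opening and the grip force at its end, in the units of the state.
- sense(): the state, without advancing time (a new reading comes with each control period).
- capture(name): name is "side" or "top" or "wrist"; returns the picture (384x512x3 uint8, red, green, blue); there is no depth.
- camera_model(name): a dict with "mtx" (3x3 intrinsics, pixels), "eye" and "rotation" of the camera in the world. Camera axes: x right, y down, z forward; pixel columns grow to the right and rows downward; lengths in mm; the calibration is good to about 2 mm. A picture is of the moment at which its call begins: read the wrist's pose just before it. camera_model takes no time and is no camera call; for the wrist camera it gives the pose at the moment of the call.
- finish_job(): hands the job in; it is judged then, once.
Trained networks look in the newest picture that a camera, given by its name, has taken for a name from the list of things; names that differ only in an ending like _2 or _b are one class to them, and where a whole thing is asked for, a point or a joint stands for the part that bears it (a point fixed in the world has none). Each returns a list of dicts, best first, with "score" (0 to 1); they miss things now and then, are a little off and sometimes report something else, mostly with a low value. They report only what shows in the picture. A call takes as long as a camera call. They do not tell look-alikes from the thing itself.
- search_frame(camera, label): "rect" ([centre column, centre row, width, height] in pixels, round what is visible of it).
- trace(camera, label): "mask" (384x512 bool, what is visible of it) and "rect" ([centre column, centre row, width, height] in pixels, round what is visible of it).
- spot_point(camera, label): "xy" ([column, row] in pixels: a listed point, or the origin of a listed thing).
The state is a dict: "time_s": time; "joints": joint angles; "dq": joint speeds; "tau": joint torques, N m; "eef_pos": TCP position; "ee_rot": TCP orientation; "force": force on the tool from outside, world axes, zero at the start; "wrist_torque": the same for the moment, N m; "grip_width": opening from 0.0 (shut) to 1.0 (fully open); "grip_force": force on a finger pad.
Only numpy, scipy, OpenCV 4.12 (cv2) and the standard library are available. Lean on these libraries where they do the work, as an engineer would, in place of code of your own. Each camera call takes 0.05 s, during which the arm holds its last target. There are 200 camera calls.

## Working session

There is one attempt and no reset: what is moved stays moved. The work goes in short steps, Python scripts to look and compute and a tool call to move; the robot and the scene stay as the last step left them, time stands still between calls to the robot, and variables do not carry over. Pictures are saved under pics/ and viewed, at most 10 in all, crops included, and the job is handed in when it is done.

Besides the shell and the picture viewer there is one more tool, called after ">>>" in YAML: its name, and indented under it one key for each argument. step_arm: Moves the arm, as the interface text tells. Its arguments: {"type":"object","properties":{"commands":{"type":"string"},"newtons":{"type":"number"}},"required":["commands"]}

```bash
mkdir -p pics; ls
cat > h.py <<'E'
from rig import *
import numpy as np, cv2
def ray(cam,uv):
    m=camera_model(cam); K=np.array(m["mtx"]);R=np.array(m["rotation"]);e=np.array(m["eye"],float).ravel()
    d=R@np.linalg.inv(K)@np.array([uv[0],uv[1],1.0]); return e,d
def at_z(cam,uv,z):
    e,d=ray(cam,uv); return e+d*(z-e[2])/d[2]
def proj(cam,p):
    m=camera_model(cam); K=np.array(m["mtx"]);R=np.array(m["rotation"]);e=np.array(m["eye"],float).ravel()
    q=K@(R.T@(np.array(p,float)-e)); return q[:2]/q[2]
def save(im,n): cv2.imwrite("pics/"+n,cv2.cvtColor(im,cv2.COLOR_RGB2BGR))
E
python3 - <<'E'
from h import *
np.set_printoptions(precision=1,suppress=True)
a=capture("top");b=capture("side")
save(np.vstack([a,b])[:, :],"ts0.png"); im=np.hstack([a,b]); save(cv2.resize(im,(800,300)),"ts.png"); save(a,"top.png"); save(b,"side.png")
for c in("top","side"):
    m=camera_model(c);print(c,np.array(m["eye"]).ravel(),np.array(m["rotation"]).tolist())
    for l,z in(("dish",75),("mouth",75),("flap_hinge",95),("pedal_mid",95),("well",6),("chute",0)):
        for r in spot_point(c,l)[:3]: print(c,l,round(r["score"],2),np.array(r["xy"]),at_z(c,r["xy"],z))
print(sense())
E
```

```text
pics
top [ 422.4  -42.2 1450.4] [-0.03294009427130377, 0.7130564891761427, -0.6997009925130517, 0.02973069978055687]Traceback (most recent call last):
  File "<stdin>", line 8, in <module>
  File "h.py", line 7, in at_z
    e,d=ray(cam,uv); return e+d*(z-e[2])/d[2]
        ~~~^^^^^^^^
  File "h.py", line 5, in ray
    d=R@np.linalg.inv(K)@np.array([uv[0],uv[1],1.0]); return e,d
      ~^~~~~~~~~~~~~~~~~
ValueError: matmul: Input operand 1 has a mismatch in its core dimension 0, with gufunc signature (n?,k),(k,m?)->(n?,m?) (size 3 is different from 4)
```

```bash
cat > h.py <<'E'
from rig import *
import numpy as np, cv2
from scipy.spatial.transform import Rotation as Ro
np.set_printoptions(precision=1,suppress=True)
def cam_(cam):
    m=camera_model(cam); return np.array(m["mtx"]),Ro.from_quat(m["rotation"],scalar_first=True).as_matrix(),np.array(m["eye"],float).ravel()
def at_z(cam,uv,z):
    K,R,e=cam_(cam); d=R@np.linalg.inv(K)@np.array([uv[0],uv[1],1.0]); return e+d*(z-e[2])/d[2]
def proj(cam,p):
    K,R,e=cam_(cam); q=K@(R.T@(np.array(p,float)-e)); return q[:2]/q[2]
def save(im,n): cv2.imwrite("pics/"+n,cv2.cvtColor(im,cv2.COLOR_RGB2BGR))
E
python3 - <<'E'
from h import *
for c in("top","side"):
    print(c,*cam_(c)[1:])
    for l,z in(("dish",75),("mouth",75),("flap_hinge",95),("pedal_mid",95),("well",6),("chute",0)):
        for r in spot_point(c,l)[:3]: print(c,l,round(r["score"],2),np.array(r["xy"]),at_z(c,r["xy"],z))
print(sense())
E
```

```text
top [[ 0.  -1.   0.1]
 [-1.  -0.   0. ]
 [-0.  -0.1 -1. ]] [ 422.4  -42.2 1450.4]
top dish 0.83 [306.7 172.8] [ 612.  -185.4   75. ]
top dish 0.81 [270.  196.7] [533.9 -70.4  75. ]
top dish 0.72 [306.8 209. ] [ 497.2 -186.8   75. ]
top mouth 0.9 [266.8 180.4] [585.4 -59.4  75. ]
top flap_hinge 0.9 [250.4 180.7] [581.2  -8.1  95. ]
top pedal_mid 0.75 [242.7 200.6] [518.5  14.6  95. ]
top well 0.71 [264.6 165.9] [642.1 -52.1   6. ]
top chute 0.62 [266.2 181.9] [589.2 -58.5   0. ]
side [[ 0.9 -0.2  0.4]
 [-0.5 -0.4  0.8]
 [ 0.  -0.9 -0.4]] [ 147.3 -771.1  443. ]
side dish 0.91 [300.3 227.4] [ 536.6 -282.9   75. ]
side dish 0.78 [238.8 186.2] [516.4 -59.2  75. ]
side dish 0.75 [261.7 242.3] [ 442.7 -294.1   75. ]
side mouth 0.81 [262.7 182.7] [579.  -66.4  75. ]
side flap_hinge 0.9 [251.7 162.5] [596.1  21.7  95. ]
side pedal_mid 0.61 [224.7 169. ] [511.8  10.6  95. ]
side pedal_mid 0.16 [262.5 181.7] [558.  -99.5  95. ]
side well 0.63 [274.2 201.8] [624.6 -53.8   6. ]
side well 0.26 [265.3 178.7] [682.   87.8   6. ]
side chute 0.72 [265.6 203. ] [606.9 -39.8   0. ]
side chute 0.6 [161.4 187.2] [390.2 175.6  -0. ]
{'time_s': 0.75, 'joints': array([-1.5,  0.3,  1.5,  0. ,  1.3, -0.2]), 'dq': array([-0.,  0., -0., -0.,  0., -0.]), 'tau': array([ -0. , -41.2, -26. ,  -0. ,   0. ,  -0. ]), 'eef_pos': array([ 128.3, -509.1,  248.3]), 'ee_rot': array([-0. ,  1. ,  0.1,  0. ]), 'force': array([ 0.9, -0.2, -0.3]), 'wrist_torque': array([-0.,  0.,  0.]), 'grip_force': 0.0, 'grip_width': 1.0005490053455937}
```

View pics/top.png

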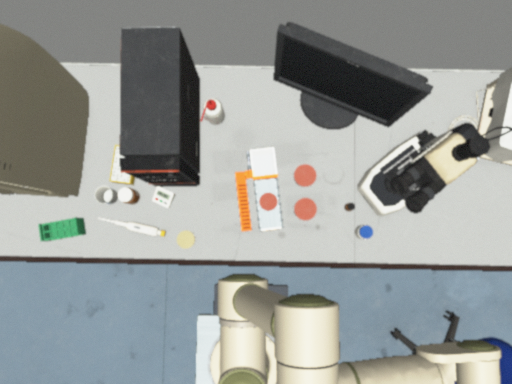

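View pics/side.png

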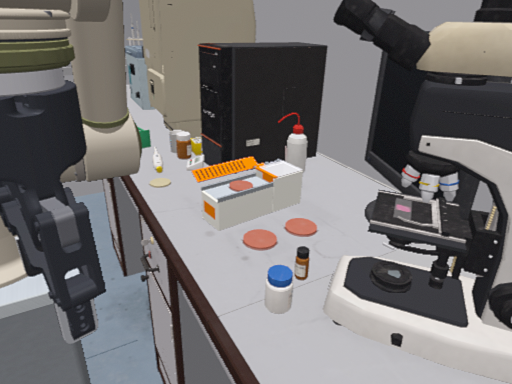

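Run:
```python
from h import *
a=capture("top"); save(cv2.resize(a[130:245,190:340],None,fx=5,fy=5,interpolation=cv2.INTER_CUBIC),"crop.png")
h=cv2.cvtColor(a,cv2.COLOR_RGB2HSV)
for n,l in(("orange",(8,18)),):
    m=((h[...,0]>=l[0])&(h[...,0]<=l[1])&(h[...,1]>150)&(h[...,2]>120)).astype(np.uint8)
    m[:, :225]=0;m[:,258:]=0;m[:160]=0;m[240:]=0
    ys,xs=np.nonzero(m);pts=[at_z("top",(x,y),97)[:2] for x,y in zip(xs,ys)]
    print(n,len(pts)); 
    r=cv2.minAreaRect(np.float32(pts)); print(r)
for r in trace("top","dish")[:4]:
    k=np.argwhere(r["mask"]).mean(0)[::-1]; n=r["mask"].sum(); z=87 if abs(k[0]-269)<10 else 12
    K,R,e=cam_("top"); print(round(r["score"],2),k,at_z("top",k,z),"diam",2*np.sqrt(n/np.pi)*(e[2]-z)/K[0,0])
for r in trace("top","chute")[:2]: print(r["score"],r["rect"])
s=sense();print(Ro.from_quat(s["ee_rot"],scalar_first=True).as_matrix().round(3),s["ee_rot"].round(4))
```

```text
orange 537
((521.3348999023438, -4.135719299316406), (180.1472625732422, 65.10717010498047), 7.026026248931885)
0.93 [304.3 175.7] [ 610.9 -184.3   12. ] diam 75.78759230037863
0.91 [304.6 209.1] [ 500.2 -186.3   12. ] diam 71.77379067908258
0.78 [267.6 201.4] [518.1 -63.1  87. ] diam 57.69648515349724
0.94 [259.2, 188.4, 49.7, 86.8]
[[ 1.   0.2 -0. ]
 [ 0.2 -1.   0. ]
 [-0.  -0.  -1. ]] [-0.   1.   0.1 -0. ]
```

View pics/crop.png

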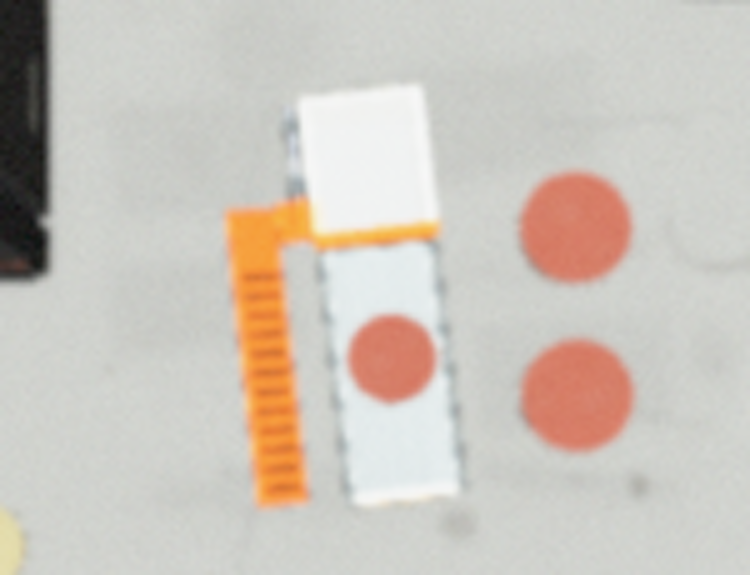

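```bash
cat >> h.py <<'E'
O=np.array([585.,-61.,0.]); YAW=0.1
def w2c(p):
    d=np.array(p,float)-O; c,s=np.cos(YAW),np.sin(YAW); return np.array([c*d[0]+s*d[1],-s*d[0]+c*d[1],d[2]])
def c2w(p):
    c,s=np.cos(YAW),np.sin(YAW); return O+np.array([c*p[0]-s*p[1],s*p[0]+c*p[1],p[2]])
E
python3 - <<'E'
from h import *
f=lambda x,y,z:at_z("top",(190+(x-2)/5,130+(y-2)/5),z)
for a,b,z in(((325,250),(350,492),85),((435,245),(461,490),85),((228,212),(258,503),105),((281,250),(306,497),87)):
    p,q=f(*a,z),f(*b,z); d=p-q; print(p,q,np.arctan2(d[1],d[0]))
p=(f(350,497,75)+f(462,492,75))/2; print("deck start",p, "skirt", f(320,242,95),f(438,232,95))
p=[w for w in ("mouth",)]
s=sense();R=Ro.from_quat(s["ee_rot"],scalar_first=True).as_matrix();print(R[:2,:2].tolist(),np.arctan2(R[1,0],R[0,0]))
K,Rw,e=cam_("wrist");print(R.T@(e-s["eef_pos"]),R.T@Rw)
E
```

```text
[586.1 -20.9  85. ] [434.7 -39.5  85. ] 0.1221645629490285
[590.5 -90.   85. ] [ 437.3 -108.6   85. ] 0.12048331751678881
[606.3  39.4 105. ] [426.7  16.7 105. ] 0.1257014998390918
[585.3   6.7  87. ] [431.1 -12.2  87. ] 0.12188057425186415
deck start [433.9 -74.6  75. ] skirt [589.8 -17.9  95. ] [597.5 -91.4  95. ]
[[0.9696822272216546, 0.2443693424081023], [0.2443693440634925, -0.9696822277866016]] 0.24686926559774472
[  73.1   -0.7 -125.4] [[-0.  -1.  -0.3]
 [ 1.  -0.  -0. ]
 [ 0.  -0.3  1. ]]
```

Three red dishes: (267.6,201.4) ⌀≈58 mm on the chute deck; (304,176) and (305,209), ⌀≈72–76 mm, on the worktop. The crop confirms the one on the deck is the smallest and the target. Moving above the deck's near end.

>>> step_arm:
  commands: "0.7 43.9 -37.7 0 0 0 0.125;0.7 43.9 -37.7 0 0 0 0.125;0.7 43.9 -37.7 0 0 0 0.125;0.7 43.9 -37.7 0 0 0 0.125;0.7 43.9 -37.7 0 0 0 0.125;0.7 43.9 -37.7 0 0 0 0.125;0.7 43.9 -37.7 0 0 0 0.125;0.7 43.9 -37.7 0 0 0 0.125;0.7 43.9 -37.7 0 0 0 0.125;0.7 43.9 -37.7 0 0 0 0.125;0.7 43.9 -37.7 0 0 0 0.125;0.7 43.9 -37.7 0 0 0 0.125;0.7 43.9 -37.7 0 0 0 0.125;0.7 43.9 -37.7 0 0 0 0.125;0.7 43.9 -37.7 0 0 0 0.125;0.7 43.9 -37.7 0 0 0 0.125;0.7 43.9 -37.7 0 0 0 0.125;0.7 43.9 -37.7 0 0 0 0.125"
  newtons: 40

```text
time_s: 2.4
eef_pos: [461.4, -37.2, 248.3]
ee_rot: [0.0, 0.998, 0.06, -0.0]
force: [-0.0, -0.4, -0.2]
grip_width: 0.702
grip_force: 0.0
```

```bash
sed -i 's/^O=.*/O=np.array([591.,-55.5,0.]); YAW=0.122/' h.py
python3 - <<'E'
from h import *
a=capture("wrist"); 
for l,z in(("dish",75),("mouth",75),("flap_hinge",95),("pedal_mid",95)):
    for r in spot_point("wrist",l)[:2]: print(l,round(r["score"],2),np.array(r["xy"]),w2c(at_z("wrist",r["xy"],z)))
for r in trace("wrist","dish")[:2]:
    k=np.array(r["rect"][:2]); print(r["rect"],w2c(at_z("wrist",k,87)))
b=a.copy()
for p in((-160,33,85),(-160,-33,85),(0,33,85),(0,-33,85),(0,0,75),(-73,1,87)):
    u=proj("wrist",c2w(p)); cv2.drawMarker(b,(int(u[0]),int(u[1])),(0,0,255),0,8)
save(cv2.resize(b,(800,600)),"w1.png")
E
```

```text
dish 0.85 [290.9 128.5] [-69.4   1.   75. ]
dish 0.83 [376.8 150. ] [-91.6 -90.   75. ]
mouth 0.91 [293.1  55.4] [-0.9  1.1 75. ]
mouth 0.66 [289.8 129.1] [-69.9   2.2  75. ]
flap_hinge 0.58 [243.1  50.6] [-0.4 48.2 95. ]
pedal_mid 0.69 [292.3 129. ] [-68.6   2.3  95. ]
pedal_mid 0.59 [212.1 122.3] [-62.2  79.1  95. ]
[376.2, 152.1, 63.4, 60.0] [-91.8 -84.2  87. ]
[398.8, 57.5, 67.5, 69.3] [ -4.7 -94.8  87. ]
```

View pics/w1.png

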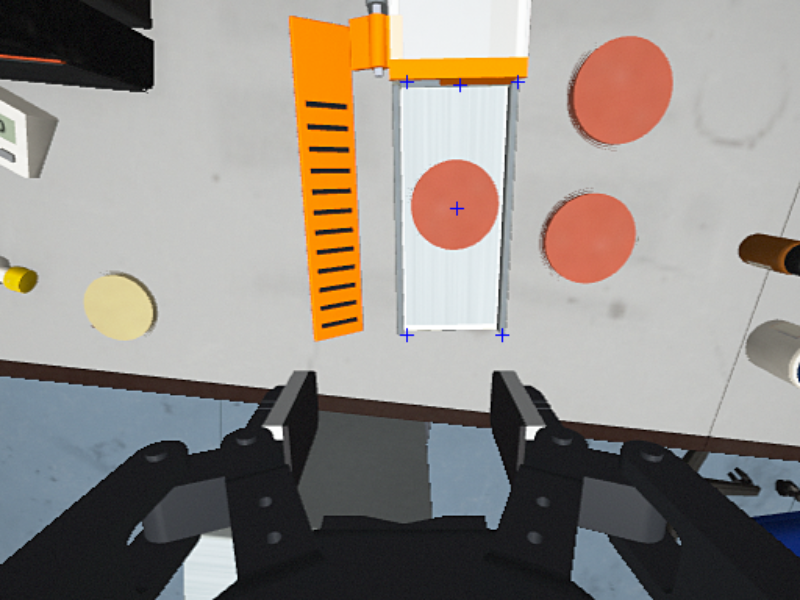

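Run:
```python
from h import *
s=sense();R=Ro.from_quat(s["ee_rot"],scalar_first=True).as_matrix()
print(s["eef_pos"],w2c(s["eef_pos"]),np.arctan2(R[1,0],R[0,0]))
for px in((292,372),(316,372),(492,372),(516,372),(318,405),(492,405),(268,430),(540,430)):
    u=np.array(px)*.64; print(px,*[R.T@(at_z("wrist",u,s["eef_pos"][2]-t)-s["eef_pos"]) for t in(5,12,17)])
```

```text
[461.7 -36.8 248.4] [-126.1   34.3  248.4] 0.12076243867269006
(292, 372) [ 12.3 -36.8   5. ] [  9.  -38.8  12. ] [  6.7 -40.1  17. ]
(316, 372) [ 12.3 -29.1   5. ] [  9.  -30.6  12. ] [  6.7 -31.7  17. ]
(492, 372) [12.3 27.7  5. ] [ 9.  29.2 12. ] [ 6.7 30.3 17. ]
(516, 372) [12.3 35.4  5. ] [ 9.  37.4 12. ] [ 6.7 38.7 17. ]
(318, 405) [  0.4 -29.1   5. ] [ -3.5 -30.6  12. ] [ -6.3 -31.7  17. ]
(492, 405) [ 0.4 28.4  5. ] [-3.5 29.9 12. ] [-6.3 31.  17. ]
(268, 430) [ -9.  -46.4   5. ] [-13.4 -48.9  12. ] [-16.6 -50.6  17. ]
(540, 430) [-9. 45.  5.] [-13.4  47.5  12. ] [-16.5  49.2  17. ]
```

The wrist view shows the deck edges, mouth (460,85) and red dish (456,205) where my chute model puts them. The fingers are about 60 mm apart inside and each tip is 8 mm thick. Next I descend with a slight back-tilt to keep the body clear of the lid.

>>> step_arm:
  commands: "0.7 0 0 4 0 0.08 0;0.7 0 0 8 0 0.15 0;0.7 0 0 11 0 0.15 0;0.7 0 0 12.8 0 0.15 0;0.7 0 0 12.8 0 0.15 0;0.7 0 0 12.8 0 0.15 0"

```text
time_s: 3.2
eef_pos: [461.9, -36.5, 120.5]
ee_rot: [-0.005, 0.995, 0.06, 0.074]
force: [-0.2, 0.9, -0.2]
grip_width: 0.697
grip_force: 0.0
```

Run:
```python
from h import *
s=sense();R=Ro.from_quat(s["ee_rot"],scalar_first=True).as_matrix()
print(w2c(s["eef_pos"]),R.round(3).tolist(),s["force"])
a=capture("wrist");b=capture("side")[130:250,160:340]
save(np.hstack([cv2.resize(a,(400,300)),cv2.resize(b,(400,300))]),"w2.png")
for r in spot_point("wrist","dish")[:2]: print(r["score"],w2c(at_z("wrist",r["xy"],75)))
```

```text
[-125.8   34.6  120.5] [[0.982, 0.121, 0.148], [0.12, -0.993, 0.018], [0.149, -0.0, -0.989]] [-0.2  0.9 -0.2]
0.77 [-70.6   3.   75. ]
0.75 [-14.3 -82.   75. ]
```

View pics/w2.png

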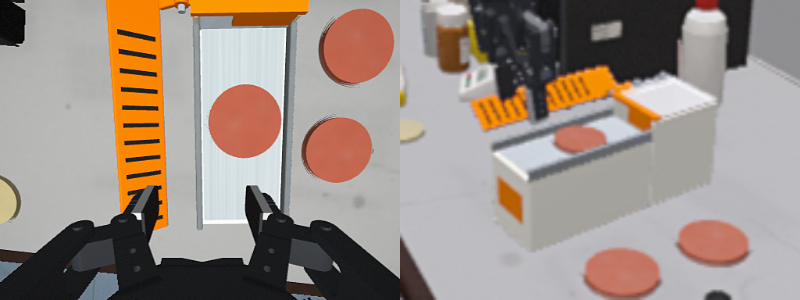

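Left tip is over the pedal (155,195) and right tip over the deck behind the dish (255,195). Pressing the pedal now.

>>> step_arm:
  commands: "0.7 -0.12 0 0.8 0 0 0;0.7 -0.24 0 1.6 0 0 0;0.7 -0.36 0 2.4 0 0 0;0.7 -0.44 0 2.9 0 0 0;0.7 -0.48 0 3.2 0 0 0;0.7 -0.48 0 3.2 0 0 0;0.7 -0.48 0 3.2 0 0 0;0.7 -0.48 0 3.2 0 0 0"

```text
time_s: 4.02
eef_pos: [464.4, -38.6, 89.9]
ee_rot: [-0.002, 0.995, 0.061, 0.078]
force: [-2.0, -13.2, 20.0]
grip_width: 0.698
grip_force: 9.5
```

Run:
```python
from h import *
s=sense();print(w2c(s["eef_pos"]),s["force"],s["wrist_torque"]*1000,s["grip_width"])
a=capture("wrist");b=capture("side")[130:250,160:340]
save(np.hstack([cv2.resize(a,(400,300)),cv2.resize(b,(400,300))]),"w3.png")
for r in spot_point("wrist","dish")[:2]: print(r["score"],w2c(at_z("wrist",r["xy"],75)))
```

```text
[-123.6   32.2   89.9] [ -2.  -13.2  20. ] [-1476.6   139.9  -163.2] 0.698298301535691
0.72 [-71.4   2.   75. ]
0.69 [-19.6 -76.1  75. ]
```

View pics/w3.png

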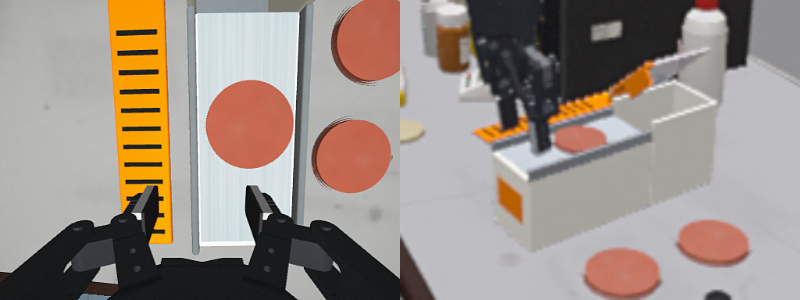

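The flap is wide open, but the force of 20 N is higher than the pedal should need, so I'm too low. Raising a few mm.

>>> step_arm:
  commands: "0.7 0.03 0 -0.2 0 0 0;0.7 0.05 0 -0.35 0 0 0;0.7 0.05 0 -0.35 0 0 0;0.7 0.05 0 -0.35 0 0 0"

```text
time_s: 4.5
eef_pos: [463.9, -37.4, 92.7]
ee_rot: [-0.003, 0.995, 0.06, 0.078]
force: [3.4, -4.3, 9.4]
grip_width: 0.697
grip_force: 5.0
```

Run:
```python
from h import *
s=sense();print(w2c(s["eef_pos"]),s["force"],s["wrist_torque"],s["grip_force"],s["ee_rot"])
```

```text
[-123.9   33.4   92.7] [ 3.4 -4.3  9.4] [-0.3 -0.6 -0.2] 4.982155276229605 [-0.   1.   0.1  0.1]
```

>>> step_arm:
  commands: "0.7 0.4 0 0.06 0 0 0;0.7 0.8 0 0.12 0 0 0;0.7 1.2 0 0.18 0 0 0;0.7 1.6 0 0.24 0 0 0;0.7 2.0 0 0.3 0 0 0;0.7 2.4 0 0.36 0 0 0;0.7 2.8 0 0.42 0 0 0;0.7 3.2 0 0.48 0 0 0;0.7 3.6 0 0.54 0 0 0;0.7 4.0 0 0.6 0 0 0;0.7 4.0 0 0.6 0 0 0"

```text
time_s: 5.42
eef_pos: [502.0, -31.1, 91.1]
ee_rot: [-0.005, 0.995, 0.061, 0.074]
force: [-2.7, 0.5, 5.2]
grip_width: 0.704
grip_force: 2.9
```

Run:
```python
from h import *
s=sense();print(w2c(s["eef_pos"]),s["force"],s["wrist_torque"],s["grip_force"])
a=capture("wrist");b=capture("side")[130:250,160:340]
save(np.hstack([cv2.resize(a,(400,300)),cv2.resize(b,(400,300))]),"w4.png")
for r in spot_point("wrist","dish")[:2]: print(r["score"],w2c(at_z("wrist",r["xy"],75)))
```

```text
[-85.4  35.   91.1] [-2.7  0.5  5.2] [0.4 0.3 0.1] 2.928401218783847
0.97 [-80.2 -66.7  75. ]
0.86 [-41.8   1.   75. ]
```

View pics/w4.png

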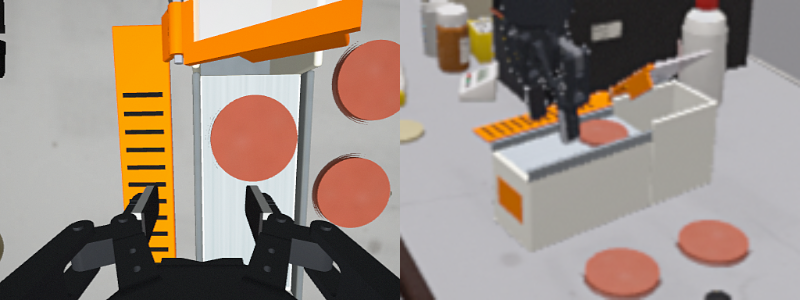

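The dish is ahead of the right tip at chute x ≈ -42, and the flap is up. Continuing the push.

>>> step_arm:
  commands: "0.7 0.4 0 0.05 0 0 0;0.7 0.8 0 0.11 0 0 0;0.7 1.2 0 0.17 0 0 0;0.7 1.6 0 0.23 0 0 0;0.7 2.0 0 0.29 0 0 0;0.7 2.4 0 0.35 0 0 0;0.7 2.8 0 0.41 0 0 0;0.7 3.2 0 0.47 0 0 0;0.7 3.6 0 0.53 0 0 0;0.7 4.0 0 0.59 0 0 0;0.7 4.4 0 0.65 0 0 0;0.7 4.7 0 0.7 0 0 0;0.7 4.9 0 0.73 0 0 0;0.7 4.9 0 0.73 0 0 0;0.7 4.9 0 0.73 0 0 0"

```text
time_s: 6.82
eef_pos: [550.9, -25.1, 91.2]
ee_rot: [-0.005, 0.995, 0.061, 0.074]
force: [-3.1, 0.7, 6.1]
grip_width: 0.696
grip_force: 3.0
```

Run:
```python
from h import *
s=sense();print(w2c(s["eef_pos"]),s["force"],s["wrist_torque"],s["grip_force"])
a=capture("wrist");b=capture("side")[130:250,160:340]
save(np.hstack([cv2.resize(a,(400,300)),cv2.resize(b,(400,300))]),"w5.png")
for r in spot_point("wrist","dish")[:3]: print(r["score"],w2c(at_z("wrist",r["xy"],75)))
```

```text
[-36.1  35.   91.2] [-3.1  0.7  6.1] [0.3 0.5 0.1] 3.018433637917042
0.74 [-61.2 -67.9  75. ]
0.59 [ 10.3 -75.7  75. ]
```

View pics/w5.png

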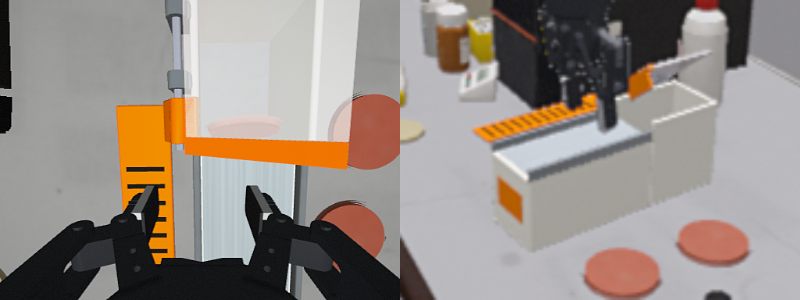

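The dish has dropped off the deck into the well (seen through the clear lid at 245,125). Backing off, then letting the pedal rise.

>>> step_arm:
  commands: "0.7 -1 0 -0.15 0 0 0;0.7 -2 0 -0.3 0 0 0;0.7 -3 0 -0.45 0 0 0;0.7 -4 0 -0.6 0 0 0;0.7 -3.9 0 -1.2 0 0 0;0.7 -3.8 0 -1.8 0 0 0;0.7 -3.7 0 -2.6 0 0 0;0.7 -3.5 0 -4 0 0 0;0.7 -3 0 -7 0 0 0;0.7 -2.5 0 -11 0 0 0;0.7 -2 0 -14 0 0 0;0.7 -2 0 -14 0 0 0;0.7 -2 0 -14 0 0 0"

```text
time_s: 8.05
eef_pos: [511.4, -30.3, 228.6]
ee_rot: [-0.004, 0.995, 0.061, 0.076]
force: [-0.1, 0.7, 0.2]
grip_width: 0.699
grip_force: 0.0
```

Run:
```python
from h import *
s=sense();print(w2c(s["eef_pos"]),s["force"],s["grip_force"],s["time_s"])
a=capture("wrist");b=capture("side")[130:250,160:340]
save(np.hstack([cv2.resize(a,(400,300)),cv2.resize(b,(400,300))]),"w6.png")
```

```text
[-75.9  34.7 228.6] [-0.1  0.7  0.2] 0.0 8.05
```

View pics/w6.png

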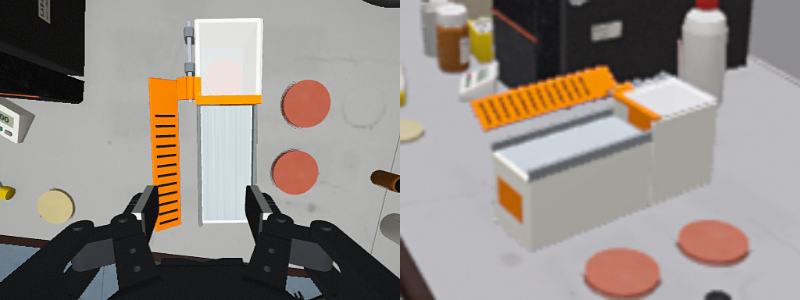

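The flap is shut, the dish lies on the well floor (through the lid at 225,75), the deck is empty and the robot is clear.

```bash
python3 -c "
from rig import *
print(finish_job())"
```

```text
the job is handed in; nothing more can be done
None
```

The red dish is in the well with the flap shut over it, nothing else on the worktop was touched, and the job is handed in; no verdict came back.

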